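Snap the red inspection lamp into its bench cradle

ROBOT

A 7-joint arm with a two-finger parallel gripper is mounted at the origin on the work surface. World frame = base frame: x ahead of the robot, y to its left, z up, the work surface at z = 0. Lengths are in m, angles in rad, forces in N, time in s.
With the tool pointing down it reaches from about 0.4 to 0.85 m from the base axis. Payload 4.5 kg.
Tool frame: the origin (TCP) lies midway between the tips of the shut fingers; the grasp point (between the pads) lies 19 mm behind it; z points along the fingers, y is the direction in which the jaws open and shut (so a half turn about z gives the same grasp; the last joint's range is limited). The gripper opens to 88 mm and grips with 3 to 60 N. Pads are 18 mm wide; open, the fingers measure 123 mm over their backs; the gripper's body (75 mm by 187 mm) begins 45 mm behind the grasp point.
Start: joints at [-1.179, 0.689, -0.195, 1.565, 0.157, 0.902, -0.215], TCP at [0.219, 0.585, 0.239] pointing down, gripper open.
Joint ranges: [-3.01, 3.01], [-0.46, 2.08], [-1.47, 1.51], [0.13, 2.56], [-1, 4.14], [0.04, 2.09], [-2.66, 2.66]. Speed limits (rad/s): [2.57, 2.57, 3.14, 3.14, 3.14, 3.14, 3.14].

INTERFACE

Orientations are given as a unit quaternion [x, y, z, w].
In Python, from plant import r gives the robot as it stands. The module is installed in compiled form; this text tells all that it offers.
- The arm moves only by the tool carry_out, never from a script. Its argument "commands" is a list of rows, each a list of 6 numbers: the shift along the tool's x, y, z in m, then the turn, a rotation vector about the tool's x, y, z in degrees. In form: [[dx, dy, dz, wx, wy, wz], ...]. A call has 1 to 12 rows; each row is the pose to reach, as a shift and turn from the pose commanded when the call began, along the tool's axes at that moment; what a row does not reach only later rows make up. A row lasts 1/10 s, in which the tool goes at most 50 mm and 8.59 degrees, less where a joint would pass 70% of its speed; a pose out of reach is approached as far as the arm can. A call with a gripper value outside its range is refused whole. "fingers" is the closure in counts, from 0 (fully open) to 255 (shut), set as the call begins (left out, the last holds). The fingers move at their own pace and stop on an object; "grip_force" is the grip in N (left out, the last holds). Time passes only in rows, so rows that repeat a pose let the fingers close. It gives the time, the measured TCP pose, the force and the opening at its end, in the units of the state.
- r.get_state(): the state, without advancing time (a new reading comes with each control period).
- r.snapshot(name): name is "side" or "top"; returns a dict with "img" (420x560x3 uint8, blue, green, red), "intrinsics" (3x3 intrinsics, pixels), "extrinsics" (4x4, takes a point from camera to world coordinates). Camera axes: x right, y down, z forward; pixel columns grow to the right and rows downward; lengths in m; the calibration is good to about 2 mm. A picture is of the moment at which its call begins. There is no depth.
- r.finish_job(): hands the job in, once; it reports no verdict.
Trained networks look in a picture, given as the dict that the camera call returned (one of the last four; its "shot" number tells which), for a name from the list of things; names that differ only in an ending like _2 or _b are one class to them, and where a whole thing is asked for, a point or a joint stands for the part that bears it (a point fixed in the world has none). Each returns a list of dicts, best first, with "p" (0 to 1); they miss things now and then, are a little off and sometimes report something else, mostly with a low value. They report only what shows in the picture. A call takes as long as a camera call. They do not tell look-alikes from the thing itself.
- r.spot_in(picture, label): "xyz" ([x, y, z] in m, in world coordinates, good to about 4 mm: the middle of the surface that is visible of it).
- r.spot_point(picture, label): "xyz" ([x, y, z] in m, in world coordinates, good to about 4 mm: a listed point, or the origin of a listed thing).
The state is a dict: "clock": time; "q": joint angles; "qd": joint speeds; "joint_torque": joint torques, N m; "tool_pos": TCP position; "eef_rot": TCP orientation; "contact_force": force on the tool from outside, world axes, zero at the start; "moment": the same for the moment, N m; "opening": opening from 0.0 (shut) to 1.0 (fully open).
Only numpy, scipy, OpenCV 4.12 (cv2) and the standard library are available. Lean on these libraries where they do the work, as an engineer would, in place of code of your own. Each camera call takes 0.05 s, during which the arm holds its last target.

TASK

Put the red stick lamp away in the bench cradle: pick it up and snap it down from above into both spring clips, fully home and roughly centred along the cradle (either way round), then let go. Leave the yellow lamp lying where it is.

Things in the scene. Friction and masses are not known exactly. Their poses are not given: they have to be found in the camera images.
- red_lamp_center (a point): Centre of the loose red stick lamp (180 g): red tube of 26 mm diameter, 160 mm long, plus on each end a black rubber guard 38 mm square and 22 mm long (204 mm overall). Lies without rolling, centre 19 mm above the bench. Graspable across the middle of the tube from above. x along the tube, z up as it lies; white light strip on top, barely proud, only for show.
- clip_seat (a point): Where the tube's centre rests when home in the fixed cradle, 50 mm above the bench: x along the tube, z up. Two steel C-clips, 14 mm wide, 45 mm either side along x, open upward: mouth 40 mm wide at 19 mm above this point, sprung throat 21 mm wide at 8 mm above. About 10-20 N down snaps both. Between the clips 70 mm is free for fingers; blue plate 150 x 74 mm, its top 40 mm below this point.
- yellow_lamp_center (a point): Centre of the yellow stick lamp, the same shape, size and axes as the red one but with a yellow tube; not to be used. Which of the two lies in which place varies.
Things that resemble listed ones, but are neither listed nor needed, are in the scene too. What is meant by the part that bears red_lamp_center is not turquoise, and is the larger of those in its own colour. Leave any turquoise look-alike of the part that bears clip_seat alone.

How it is judged:
By the outcome, as a careful person would: the job done as asked, in the order asked, and still so for the second after the job is handed in, with the robot touching nothing.
It also fails if it takes over 35 s, if anything falls off the work surface, if the arm or the gripper's body presses on something with over 40 N, if the wrist force passes 120 N, or if a joint passes its speed limit or range.

## Working session

There is one attempt and no reset: what is moved stays moved. The work goes in short steps, Python scripts to look and compute and a tool call to move; the robot and the scene stay as the last step left them, time stands still between calls to the robot, and variables do not carry over. Pictures are saved under pics/ and viewed, and the job is handed in when it is done.

Besides the shell and the picture viewer there is one more tool, called as a command line: name --pt "numbers of a row" for each row, then --argument value for the rest. carry_out: Moves the arm, as the interface text tells. Its arguments: {"type":"object","properties":{"commands":{"type":"array","items":{"type":"array","items":{"type":"number"}}},"fingers":{"type":"number"},"grip_force":{"type":"number"}},"required":["commands"]}

```bash
mkdir -p pics
cat > h.py <<'E'
import numpy as np, cv2
from plant import r
from scipy.spatial.transform import Rotation as R
def proj(s,p):
    T=np.linalg.inv(s["extrinsics"]);K=np.array(s["intrinsics"]);c=T[:3,:3]@np.array(p)+T[:3,3];u=K@c;return u[:2]/u[2]
def unproj(s,uv,z):
    K=np.array(s["intrinsics"]);E=np.array(s["extrinsics"]);d=E[:3,:3]@np.linalg.inv(K)@np.array([uv[0],uv[1],1.]);o=E[:3,3];return o+d*(z-o[2])/d[2]
E
python3 - <<'E'
from h import *
st=r.get_state();print({k:np.round(v,3) for k,v in st.items()})
for n in ["top","side"]:
    s=r.snapshot(n);cv2.imwrite(f"pics/{n}0.png",s["img"]);print(n,np.round(s["extrinsics"],3).tolist())
    for l in ["red_lamp_center","clip_seat","yellow_lamp_center"]:
        for d in r.spot_point(s,l): print(l,np.round(d["xyz"],3),round(d["p"],2),proj(s,d["xyz"]).round())
E
```

```text
{'clock': np.float64(0.0), 'q': array([-1.179,  0.69 , -0.195,  1.566,  0.157,  0.902, -0.215]), 'qd': array([ 0.   ,  0.   ,  0.   ,  0.002,  0.   , -0.   ,  0.001]), 'joint_torque': array([ 0.0000e+00, -5.2755e+01, -1.2670e+00, -1.5343e+01, -5.3000e-02,
        7.0000e-03,  0.0000e+00]), 'tool_pos': array([0.219, 0.585, 0.238]), 'eef_rot': array([ 0.178,  0.984, -0.001, -0.   ]), 'contact_force': array([ 0.963, -0.176,  0.167]), 'moment': array([-0.06 ,  0.003, -0.028]), 'opening': np.float64(1.001)}
top [[0.005, -0.996, 0.091, 0.329], [-1.0, -0.005, 0.008, -0.066], [-0.007, -0.091, -0.996, 1.345], [0.0, 0.0, 0.0, 1.0]]
red_lamp_center [ 0.507 -0.101  0.013] 0.95 [293. 188.]
red_lamp_center [0.502 0.062 0.022] 0.68 [237. 189.]
red_lamp_center [0.312 0.315 0.019] 0.62 [149. 254.]
clip_seat [ 0.489 -0.463  0.049] 0.8 [421. 193.]
clip_seat [ 0.507 -0.266  0.051] 0.69 [351. 187.]
yellow_lamp_center [0.523 0.209 0.02 ] 0.65 [187. 182.]
side [[0.994, -0.082, 0.071, 0.398], [-0.108, -0.707, 0.699, -0.779], [-0.007, -0.703, -0.711, 0.799], [0.0, 0.0, 0.0, 1.0]]
red_lamp_center [ 0.51  -0.099  0.014] 0.9 [307. 228.]
red_lamp_center [0.507 0.057 0.022] 0.76 [298. 179.]
red_lamp_center [0.313 0.316 0.016] 0.57 [218. 124.]
clip_seat [ 0.491 -0.466  0.051] 0.9 [327. 383.]
clip_seat [ 0.5   -0.266  0.049] 0.78 [315. 282.]
```

Run:
```python
import cv2
i=cv2.imread("pics/top0.png");cv2.imwrite("pics/top0c.png",cv2.resize(i[110:310,110:480],None,fx=2.15,fy=2.15,interpolation=2))
```

```text
(no output)
```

View pics/top0c.png

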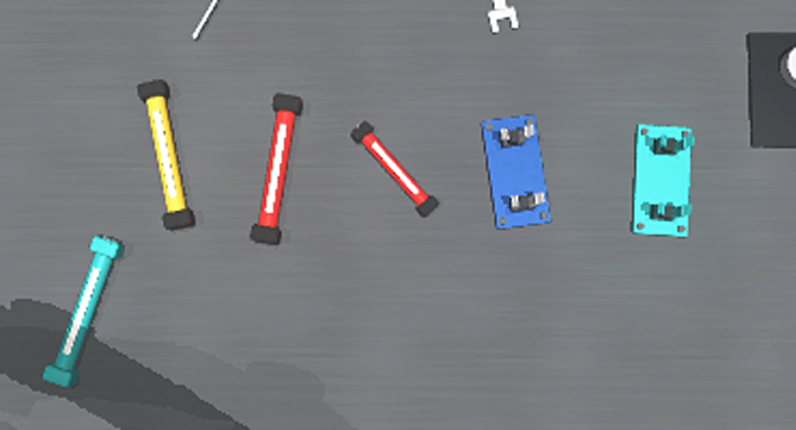

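View pics/side0.png

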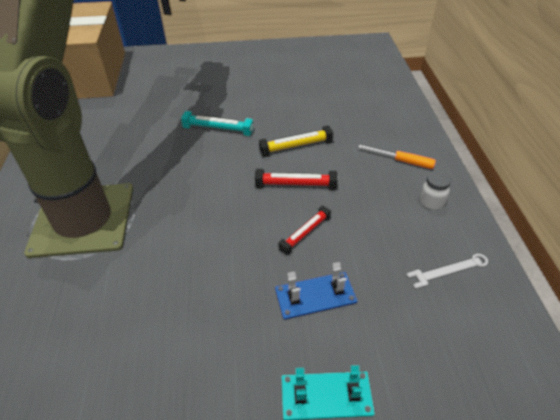

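Candidates for the red lamp in the top view are the large red one at (237,189), the small red one at (293,188) and the turquoise one at (149,254). The large red one fits: it isn't turquoise and it's the larger of the two reds. For the cradle I take the blue one at (351,187), and leave the turquoise one at (421,193). The enlarged crop shows both choices clearly. Next I'll measure them.

```bash
cat >> h.py <<'E'
def axis(s,mask,z,near,maxd=25):
    n,l,stt,c=cv2.connectedComponentsWithStats(mask.astype(np.uint8))
    best=max([k for k in range(1,n) if np.hypot(*(c[k]-near))<maxd],key=lambda k:stt[k,4])
    ys,xs=np.where(l==best)
    P=np.array([unproj(s,(x,y),z)[:2] for x,y in zip(xs,ys)],np.float32)
    return P,cv2.minAreaRect(P)
def red(s):
    b,g,rr=[s["img"][...,k].astype(int) for k in range(3)]
    return cv2.morphologyEx(((rr>120)&(rr>g+50)&(rr>b+50)).astype(np.uint8),cv2.MORPH_CLOSE,np.ones((5,5)))
def blue(s):
    b,g,rr=[s["img"][...,k].astype(int) for k in range(3)]
    return (b>g+40)&(b>rr+60)
def rep(P,rc):
    c=np.array(cv2.boxPoints(rc)); e=[c[1]-c[0],c[2]-c[1]]; e=max(e,key=np.linalg.norm)
    return np.round(rc[0],4),np.round(rc[1],4),round(np.degrees(np.arctan2(e[1],e[0]))%180,2)
E
python3 - <<'E'
from h import *
for n in ["top","side"]:
    s=r.snapshot(n)
    print(n,"red",rep(*axis(s,red(s),.024,proj(s,[.503,.06,.02]))))
    print(n,"blue",rep(*axis(s,blue(s),.010,proj(s,[.505,-.266,.01]))))
    for l in ["red_lamp_center","clip_seat"]:
        for d in r.spot_point(s,l): print(l,np.round(d["xyz"],4))
E
```

```text
top red (array([0.5064, 0.0589]), array([0.0253, 0.1599]), np.float32(171.2))
top blue (array([ 0.5051, -0.2664]), array([0.1494, 0.0734]), np.float32(8.05))
red_lamp_center [0.5059 0.0637 0.022 ]
red_lamp_center [0.3124 0.3138 0.0194]
red_lamp_center [ 0.5029 -0.1011  0.0131]
clip_seat [ 0.4908 -0.4642  0.0498]
clip_seat [ 0.5044 -0.2676  0.0497]
side red (array([0.5022, 0.0567]), array([0.0368, 0.163 ]), np.float32(171.87))
side blue (array([ 0.5018, -0.2684]), array([0.1496, 0.0759]), np.float32(8.12))
red_lamp_center [0.5025 0.0606 0.0177]
red_lamp_center [0.31   0.3166 0.0159]
red_lamp_center [ 0.5121 -0.0996  0.0174]
clip_seat [ 0.4931 -0.4677  0.0494]
clip_seat [ 0.5004 -0.2647  0.051 ]
```

```bash
cat >> h.py <<'E'
def row(x,y,z,head):
    st=r.get_state();R0=R.from_quat(st["eef_rot"]);p=np.array(st["tool_pos"])
    h=np.radians(head);X=np.array([np.cos(h),np.sin(h),0]);Z=np.array([0,0,-1.]);M=np.c_[X,np.cross(Z,X),Z]
    return np.round(np.r_[R0.inv().apply(np.array([x,y,z])-p),(R0.inv()*R.from_matrix(M)).as_rotvec(degrees=True)],4).tolist()
E
python3 -c "
from h import *
print(row(.504,.059,.14,171.5));print(r.get_state()['clock'])"
```

```text
[-0.4514, -0.3933, 0.0987, 0.0081, 0.0018, -11.9996]
0.7
```

carry_out --pt "-0.451 -0.393 0.03 0 0 -12" --pt "-0.451 -0.393 0.03 0 0 -12" --pt "-0.451 -0.393 0.03 0 0 -12" --pt "-0.451 -0.393 0.03 0 0 -12" --pt "-0.451 -0.393 0.03 0 0 -12" --pt "-0.451 -0.393 0.03 0 0 -12" --pt "-0.451 -0.393 0.03 0 0 -12" --pt "-0.451 -0.393 0.03 0 0 -12" --pt "-0.451 -0.393 0.03 0 0 -12" --pt "-0.451 -0.393 0.03 0 0 -12" --pt "-0.451 -0.393 0.03 0 0 -12" --pt "-0.451 -0.393 0.099 0 0 -12" --fingers 0 --grip_force 40

```text
clock: 1.9
tool_pos: [0.4993, 0.0737, 0.1727]
eef_rot: [0.077, 0.997, 0.001, 0.005]
contact_force: [2.0, 0.2, -0.3]
opening: 1.001
```

carry_out --pt "0 0 0 0 0 0"

```text
clock: 2.0
tool_pos: [0.4934, 0.0715, 0.1663]
eef_rot: [0.078, 0.997, -0.002, -0.003]
contact_force: [-1.7, -0.3, 0.1]
opening: 0.999
```

```bash
python3 -c "
from h import *
print(row(.504,.059,.07,171.5));st=r.get_state();print(st['clock'],st['tool_pos'],st['q'],st['contact_force'])"
```

```text
[-0.013, -0.0101, 0.0963, -0.3024, -0.2993, -0.5012]
2.0 [0.49336307 0.07146702 0.16627099] [-0.06133491  0.65261808 -0.28298524  2.00496037  0.34328273  0.53659563
  0.82605625] [-1.71921979 -0.28316471  0.07064371]
```

carry_out --pt "-0.013 -0.01 0.04 -0.3 -0.3 -0.5" --pt "-0.013 -0.01 0.08 -0.3 -0.3 -0.5" --pt "-0.013 -0.01 0.096 -0.3 -0.3 -0.5" --pt "-0.013 -0.01 0.096 -0.3 -0.3 -0.5" --pt "-0.013 -0.01 0.096 -0.3 -0.3 -0.5"

```text
clock: 2.5
tool_pos: [0.5054, 0.067, 0.0747]
eef_rot: [0.069, 0.998, 0.003, 0.003]
contact_force: [0.8, 0.8, 0.9]
opening: 0.999
```

```bash
python3 -c "
from h import *
s=r.snapshot('side');u,v=proj(s,[.504,.059,.03]).astype(int);cv2.imwrite('pics/s1.png',cv2.resize(s['img'][max(0,v-90):v+90,u-120:u+120],None,fx=3,fy=3))
print(row(.504,.059,.006,171.5));st=r.get_state();print(st['clock'],st['tool_pos'],st['contact_force'])"
```

```text
[0.0013, -0.0085, 0.0691, 0.3739, 0.4009, 0.5685]
2.55 [0.5058966  0.06690379 0.07516371] [ 0.36723811 -0.73389009  0.69100104]
```

View pics/s1.png

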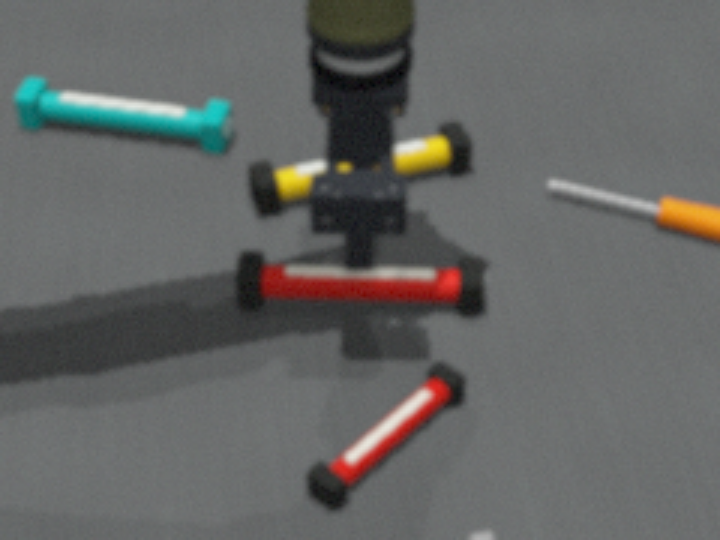

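The open fingers straddle the large red tube at about (360,250) in the crop, close to its middle. I'll correct the position and then go down.

carry_out --pt "0.001 -0.008 0.0 0 0 0" --pt "0.001 -0.008 0.0 0 0 0" --pt "0.001 -0.008 0.0 0 0 0"

```text
clock: 2.85
tool_pos: [0.5034, 0.0575, 0.0746]
eef_rot: [0.07, 0.998, 0.002, 0.003]
contact_force: [1.1, -0.4, -0.3]
opening: 0.998
```

```bash
python3 -c "
from h import *
print(row(.504,.059,.006,171.5));st=r.get_state();print(st['clock'],st['tool_pos'],st['contact_force'],st['qd'].round(3) if hasattr(st['qd'],'round') else st['qd'])"
```

```text
[0.0001, 0.0012, 0.0686, 0.3126, 0.3673, 0.4409]
2.85 [0.50344449 0.05747412 0.07460202] [ 1.12865675 -0.43432167 -0.27377725] [-0.006  0.01  -0.007 -0.004 -0.    -0.003 -0.   ]
```

Position is good. I'll go down, stop a little high, and check.

carry_out --pt "0 0.001 0.03 0 0.3 0.4" --pt "0 0.001 0.05 0 0.3 0.4" --pt "0 0.001 0.06 0 0.3 0.4" --pt "0 0.001 0.064 0 0.3 0.4" --pt "0 0.001 0.064 0 0.3 0.4"

```text
clock: 3.35
tool_pos: [0.5036, 0.0593, 0.0099]
eef_rot: [0.073, 0.997, 0.003, 0.0]
contact_force: [-1.0, 0.5, -0.2]
opening: 1.002
```

```bash
python3 -c "
from h import *
print(row(.504,.059,.006,171.5));st=r.get_state();print(st['clock'],st['tool_pos'],st['contact_force'],st['qd'].round(3) if hasattr(st['qd'],'round') else st['qd'])"
```

```text
[-0.0004, -0.0003, 0.0039, 0.3004, -0.0095, 0.1053]
3.35 [0.50364634 0.05932787 0.00988036] [-1.03590157  0.52572817 -0.21211665] [ 0.006 -0.02  -0.005 -0.001 -0.002  0.005  0.002]
```

carry_out --pt "0 0 0.004 0 0 0" --pt "0 0 0.004 0 0 0" --pt "0 0 0.004 0 0 0" --pt "0 0 0.004 0 0 0" --pt "0 0 0.004 0 0 0" --pt "0 0 0.004 0 0 0" --pt "0 0 0.004 0 0 0" --pt "0 0 0.004 0 0 0" --fingers 255 --grip_force 50

```text
clock: 4.15
tool_pos: [0.5036, 0.0593, 0.0058]
eef_rot: [0.073, 0.997, 0.003, 0.0]
contact_force: [-0.3, 0.5, 0.2]
opening: 0.295
```

carry_out --pt "0 0 -0.02 0 0 0" --pt "0 0 -0.06 0 0 0" --pt "0 0 -0.1 0 0 0" --pt "0 0 -0.14 0 0 0" --pt "0 0 -0.14 0 0 0" --pt "0 0 -0.14 0 0 0"

```text
clock: 4.75
tool_pos: [0.5037, 0.0583, 0.1463]
eef_rot: [0.073, 0.997, 0.003, 0.001]
contact_force: [-0.1, 0.6, -1.9]
opening: 0.28
```

```bash
python3 -c "
from h import *
print(row(.5035,-.2675,.15,188.1));st=r.get_state();print(st['clock'],st['tool_pos'],st['contact_force'],st['q'],st['moment'])
s=r.snapshot('side');u,v=proj(s,[.504,.059,.14]).astype(int);cv2.imwrite('pics/s2.png',cv2.resize(s['img'][max(0,v-90):v+90,u-120:u+120],None,fx=3,fy=3))"
```

```text
[-0.0476, -0.3223, -0.0055, 0.3057, 0.113, -16.528]
4.75 [0.50368627 0.05827674 0.14627471] [-0.14777862  0.56232646 -1.86572179] [-0.02418104  0.69318957 -0.28921966  2.00426392  0.38508853  0.49263723
  0.83208516] [ 0.02147266 -0.02100738 -0.01912893]
```

View pics/s2.png

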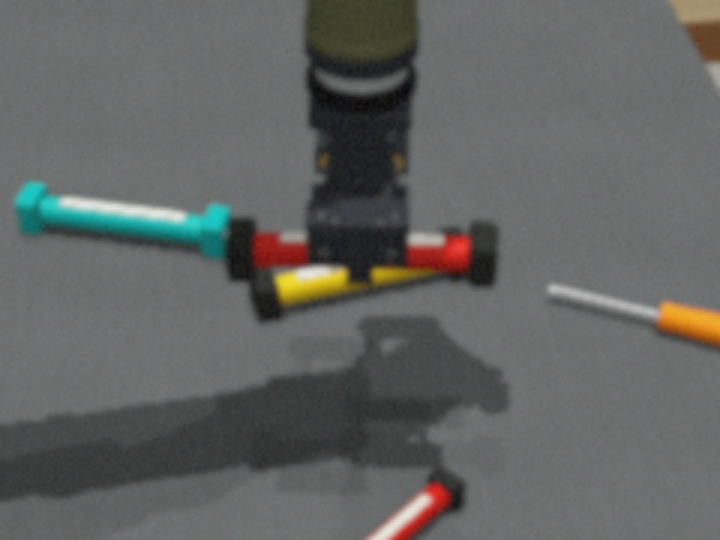

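The red lamp is held level, with the grip near its middle (jaws at about column 358, lamp spanning 228–497). Next I move over the blue cradle.

carry_out --pt "-0.048 -0.322 -0.005 0.3 0.1 -16.5" --pt "-0.048 -0.322 -0.005 0.3 0.1 -16.5" --pt "-0.048 -0.322 -0.005 0.3 0.1 -16.5" --pt "-0.048 -0.322 -0.005 0.3 0.1 -16.5" --pt "-0.048 -0.322 -0.005 0.3 0.1 -16.5" --pt "-0.048 -0.322 -0.005 0.3 0.1 -16.5" --pt "-0.048 -0.322 -0.005 0.3 0.1 -16.5" --pt "-0.048 -0.322 -0.005 0.3 0.1 -16.5" --pt "-0.048 -0.322 -0.005 0.3 0.1 -16.5" --pt "-0.048 -0.322 -0.005 0.3 0.1 -16.5"

```text
clock: 5.8
tool_pos: [0.5037, -0.2647, 0.148]
eef_rot: [-0.072, 0.997, 0.001, -0.001]
contact_force: [1.1, 0.2, -1.4]
opening: 0.283
```

```bash
python3 -c "
from h import *
print(row(.5035,-.2675,.085,188.1));st=r.get_state();print(st['clock'],st['tool_pos'],st['contact_force'],st['q'])"
```

```text
[0.0005, -0.0029, 0.063, 0.1566, -0.1413, 0.1677]
5.8 [ 0.50373773 -0.2646821   0.14804785] [ 1.07213587  0.19993966 -1.3719976 ] [ 0.67831151  0.77518839 -0.47399404  1.80835011  0.52390033  0.68936623
  1.62163874]
```

carry_out --pt "0 -0.003 0.03 0 0 0" --pt "0 -0.003 0.05 0 0 0" --pt "0 -0.003 0.063 0 0 0" --pt "0 -0.003 0.063 0 0 0" --pt "0 -0.003 0.063 0 0 0"

```text
clock: 6.3
tool_pos: [0.5049, -0.269, 0.0864]
eef_rot: [-0.071, 0.997, 0.0, -0.0]
contact_force: [0.5, -1.1, -1.7]
opening: 0.287
```

Run:
```python
from h import *
print(row(.5035,-.2675,.055,188.1));st=r.get_state();print(st['clock'],st['tool_pos'],st['contact_force'])
o=[]
for n in ['side','top']:
    s=r.snapshot(n);u,v=proj(s,[.5035,-.2675,.07]).astype(int);o.append(cv2.resize(s['img'][max(0,v-60):v+60,u-65:u+65],(390,360)))
    print(n,"blue",rep(*axis(s,blue(s),.010,proj(s,[.505,-.266,.01]))),"red",[rep(*axis(s,red(s),.1,proj(s,[.505,-.266,.1]),60))])
    for l in ["red_lamp_center","clip_seat"]:
        print(l,[np.round(d["xyz"],4).tolist() for d in r.spot_point(s,l)])
cv2.imwrite('pics/s3.png',np.hstack(o))
```

```text
[0.0011, 0.0017, 0.0314, 0.0298, -0.0362, 0.0935]
6.3 [ 0.50487746 -0.26902842  0.08643287] [ 0.49646096 -1.14276999 -1.69623696]
side blue (array([ 0.4655, -0.2759]), array([0.0731, 0.0714]), np.float32(6.28)) red [(array([ 0.4573, -0.2759]), array([0.0631, 0.0303]), np.float32(7.38))]
red_lamp_center [[0.5068, -0.2725, 0.0977], [0.3099, 0.3137, 0.0177], [0.5069, -0.1003, 0.0122]]
clip_seat [[0.5005, -0.2678, 0.0481], [0.4938, -0.4695, 0.0473]]
top blue (array([ 0.4602, -0.2569]), array([0.0614, 0.0407]), np.float32(8.31)) red [(array([ 0.4567, -0.2774]), array([0.0547, 0.0247]), np.float32(7.53))]
red_lamp_center [[0.5074, -0.1017, 0.0131], [0.5062, -0.2671, 0.1022], [0.3107, 0.3147, 0.0234]]
clip_seat [[0.5059, -0.2639, 0.0504], [0.4883, -0.4677, 0.0504]]
```

View pics/s3.png

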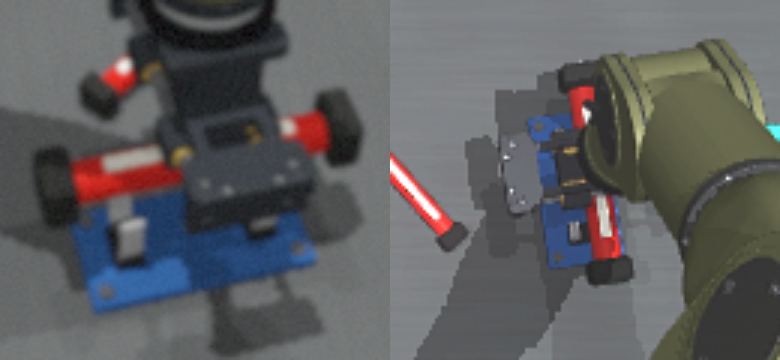

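The lamp is parallel to the cradle and over both clips. In the left crop the near clip is at (130,240) and the other at (262,222). I'll shift sideways by 2 mm and go down to the throat.

carry_out --pt "0.001 0.002 0.01 0 0 0" --pt "0.001 0.002 0.02 0 0 0" --pt "0.001 0.002 0.026 0 0 0" --pt "0.001 0.002 0.026 0 0 0" --pt "0.001 0.002 0.026 0 0 0" --grip_force 60

```text
clock: 7.1
tool_pos: [0.503, -0.268, 0.0598]
eef_rot: [-0.071, 0.997, 0.0, -0.001]
contact_force: [0.4, -0.3, -1.5]
opening: 0.276
```

Run:
```python
from h import *
print(row(.5035,-.267,.037,188.1));st=r.get_state();print(st['clock'],st['tool_pos'],st['contact_force'],st['moment'])
```

```text
[-0.0007, 0.0009, 0.0228, 0.0323, -0.0841, 0.0081]
7.1 [ 0.50296803 -0.26800895  0.05975782] [ 0.3737678  -0.30405112 -1.52405298] [ 0.01259748  0.02579708 -0.00794717]
```

No contact so far. Now I press in steps.

carry_out --pt "-0.0005 0.001 0.004 0 0 0" --pt "-0.0005 0.001 0.008 0 0 0" --pt "-0.0005 0.001 0.012 0 0 0" --pt "-0.0005 0.001 0.012 0 0 0"

```text
clock: 7.5
tool_pos: [0.5046, -0.2665, 0.0489]
eef_rot: [-0.071, 0.997, -0.0, 0.001]
contact_force: [-0.0, 0.5, 4.8]
opening: 0.28
```

carry_out --pt "0 0 0.004 0 0 0" --pt "0 0 0.008 0 0 0" --pt "0 0 0.011 0 0 0" --pt "0 0 0.011 0 0 0"

```text
clock: 7.9
tool_pos: [0.5036, -0.2668, 0.0369]
eef_rot: [-0.071, 0.997, 0.0, -0.0]
contact_force: [1.6, 1.5, -0.8]
opening: 0.281
```

Run:
```python
from h import *
st=r.get_state();print(st['clock'],st['tool_pos'],st['contact_force'],st['moment'])
```

```text
7.9 [ 0.50357745 -0.26675302  0.03687813] [ 1.57071845  1.51873105 -0.75782635] [ 0.34009545 -0.1376034   0.03718689]
```

carry_out --pt "0 0 0.002 0 0 0" --pt "0 0 0.003 0 0 0" --pt "0 0 0.003 0 0 0"

```text
clock: 8.2
tool_pos: [0.5036, -0.2668, 0.0366]
eef_rot: [-0.071, 0.997, -0.001, -0.0]
contact_force: [-5.2, 3.7, 22.7]
opening: 0.281
```

Run:
```python
from h import *
st=r.get_state();print(st['clock'],st['tool_pos'],st['contact_force'],st['moment'])
s=r.snapshot('side');u,v=proj(s,[.5035,-.2675,.05]).astype(int);cv2.imwrite('pics/s4.png',cv2.resize(s['img'][max(0,v-60):v+60,u-65:u+65],(650,600),interpolation=2))
```

```text
8.2 [ 0.50360479 -0.26675844  0.03660869] [-5.19602612  3.65785583 22.73528901] [0.74937119 1.01151857 0.04222024]
```

View pics/s4.png

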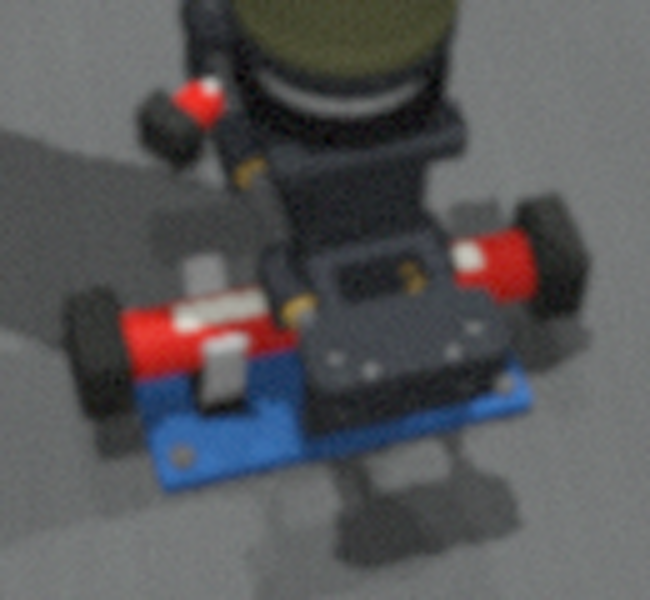

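It hits a hard stop at TCP z = 0.0366, so the lamp centre is at about 0.050, and the crop shows the tube inside the near clip at (225,330). I'll relieve the force, open and retreat.

carry_out --pt "0 0 -0.003 0 0 0" --pt "0 0 -0.003 0 0 0" --pt "0 0 -0.003 0 0 0" --pt "0 0 -0.003 0 0 0" --pt "0 0 -0.003 0 0 0" --pt "0 0 -0.003 0 0 0" --pt "0 0 -0.003 0 0 0" --pt "0 0 -0.003 0 0 0" --fingers 0

```text
clock: 9.05
tool_pos: [0.5034, -0.2671, 0.0371]
eef_rot: [-0.071, 0.998, 0.0, -0.001]
contact_force: [-0.5, 0.1, 0.3]
opening: 0.981
```

carry_out --pt "0 0 -0.02 0 0 0" --pt "0 0 -0.05 0 0 0" --pt "0 0 -0.1 0 0 0" --pt "0 0 -0.15 0 0 0" --pt "0 0.05 -0.18 0 0 0" --pt "0 0.1 -0.18 0 0 0" --pt "0 0.15 -0.18 0 0 0" --pt "0 0.2 -0.18 0 0 0" --pt "0 0.25 -0.18 0 0 0" --pt "0 0.3 -0.18 0 0 0" --pt "0 0.3 -0.18 0 0 0" --pt "0 0.3 -0.18 0 0 0"

```text
clock: 10.25
tool_pos: [0.4611, 0.0318, 0.2175]
eef_rot: [-0.073, 0.997, 0.0, -0.0]
contact_force: [0.8, -0.7, -0.3]
opening: 1.001
```

Run:
```python
from h import *
st=r.get_state();print(st['clock'],st['tool_pos'],st['contact_force'])
o=[]
for n in ['side','top']:
    s=r.snapshot(n);u,v=proj(s,[.5035,-.2675,.05]).astype(int);o.append(cv2.resize(s['img'][max(0,v-60):v+60,u-65:u+65],(390,360),interpolation=2))
    cv2.imwrite(f'pics/f_{n}.png',s['img'])
    print(n,"blue",rep(*axis(s,blue(s),.010,proj(s,[.505,-.266,.01]),60)))
    for l in ["red_lamp_center","clip_seat","yellow_lamp_center"]:
        print(l,[np.round(d["xyz"],4).tolist() for d in r.spot_point(s,l)])
cv2.imwrite('pics/s5.png',np.hstack(o))
```

```text
10.25 [0.4610563  0.03181713 0.21746462] [ 0.77532694 -0.65612788 -0.30492913]
side blue (array([ 0.5052, -0.2898]), array([0.1499, 0.0345]), np.float32(7.0))
red_lamp_center [[0.505, -0.2666, 0.0465], [0.5078, -0.097, 0.0165], [0.3104, 0.3143, 0.0211]]
clip_seat [[0.4928, -0.4661, 0.0502], [0.5009, -0.2669, 0.0481]]
yellow_lamp_center [[0.5263, 0.2124, 0.0141]]
top blue (array([ 0.5021, -0.2447]), array([0.1477, 0.0291]), np.float32(8.0))
red_lamp_center [[0.5053, -0.1001, 0.0146], [0.3129, 0.3112, 0.0197], [0.5057, -0.2636, 0.0504]]
clip_seat [[0.4917, -0.4675, 0.0518], [0.5067, -0.264, 0.0496]]
yellow_lamp_center [[0.5219, 0.2094, 0.019]]
```

View pics/s5.png

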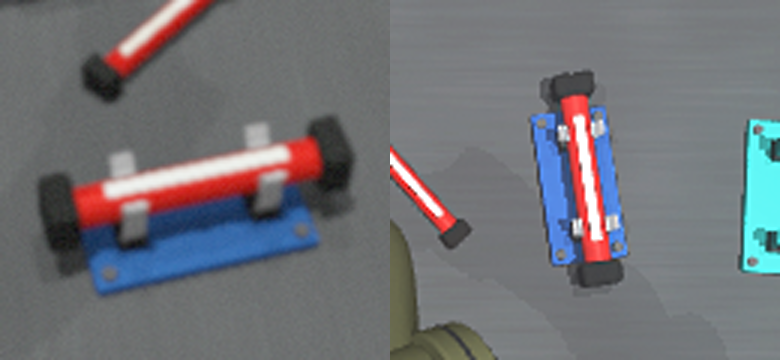

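View pics/f_side.png

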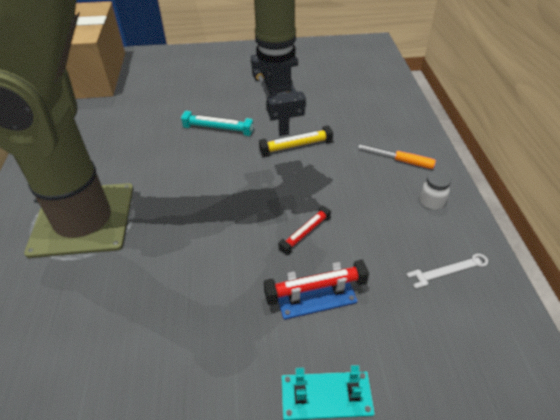

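The red lamp sits level in both clips of the blue cradle, around (316,282) in the side view, and is centred. The yellow lamp at (297,141) hasn't moved, and the arm is clear.

```bash
python3 -c "
from h import *
print(r.finish_job())"
```

```text
the job is handed in; nothing more can be done
None
```

The larger red lamp is snapped into both clips of the blue cradle and released. The job was handed in at about 10.4 s.

- **Seating:** pressing down met a hard stop at about 23 N, which puts the tube centre at about 50 mm, the seat height. After release, both cameras show it level in both clips.
- **Centring:** the networks put the lamp's centre within about 4 mm of the cradle's centre along x, which is as fine as they can measure.
- **Other items:** the yellow lamp, the small red lamp and the turquoise look-alikes were not touched. The arm was clear of everything when I handed in.
- **Disagreements:** the side-view network put the lamp centre at 46.5 mm and the top view at 50.4 mm, both within their stated accuracy. No check failed.

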